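# Screw the loose lid of the wide-mouth sample jar fully home

## Task

The lid of the wide-mouth sample jar has been left loose, standing high on its thread. Screw it down clockwise until it is fully home, letting go and regripping as often as you need, then let go of it. Leave the beaker where it stands.

Things in the scene. Friction and masses are not known exactly. Their poses are not given: they have to be found in the camera images.
- lid_centre (a point): Centre (on the axis, half-way up) of the jar's round black ribbed lid: 50 mm diameter, 24 mm high; z up, turning with the lid. Fully home, this point is 95 mm above the bench; it starts 8 to 11 mm higher, white neck showing under the lid, and sinks 1.9 mm per rad of closing turn. The lid stays where it is left and turns with 0.08 N m; a 30 N pinch across its diameter turns it easily.
- lid (a joint): Turn of the lid, in rad, growing clockwise as seen from above (closing): it starts between 0 and 1.2 and is fully home at 5.6, where it meets a firm stop. So 4.4 to 5.6 rad remain, some four wrist strokes of 1.4 rad. A grey radial line on the lid shows the turn.
- jar_foot (a point): Point on the bench under the axis of the white wide-mouth jar (68 mm diameter to 64 mm up, shoulder to 73 mm, then a 43 mm neck), held in a fixed stand (94 mm square plate, collar), so only the lid turns. Two slimmer closed bottles, 92 and 105 mm tall with 29 mm caps, stand on like stands at least 130 mm away, axis to axis; not part of the job.
- beaker_centre (a point): Centre (on the axis, half-way up) of a loose empty glass beaker, 68 mm diameter at the rim and 85 mm tall, standing on the bench beyond the jars; to be left alone.
Things that resemble listed ones, but are neither listed nor needed, are in the scene too. What is shaped like the part that bears lid_centre but blue or yellow is not meant. Leave any blue look-alike of the part that bears beaker_centre alone.

How it is judged (in metres and radians):
At the end, for the whole second after the job is handed in: The lid is screwed home to within 0.3 rad (17 degrees) of its stop, at rest and released, and the beaker stands upright within 30 mm of where it started (value of joint lid above 5.3 rad and velocity of joint lid below 0.1 rad/s and distance of beaker_centre from where it was at the start of the episode below 0.03 m and angle between beaker_centre's own z axis and vertical below 0.2 rad); the robot touches nothing.
It fails at once if the beaker is pushed more than 30 mm or tipped over (distance of beaker_centre from where it was at the start of the episode above 0.03 m or angle between beaker_centre's own z axis and vertical above 0.5 rad).
It also fails if it takes over 58 s, if anything falls off the work surface, if the arm or the gripper's body presses on something with over 40 N, if the wrist force passes 120 N, or if a joint passes its speed limit or range.

## Robot

A 6-joint arm with a two-finger parallel gripper is mounted at the origin on the work surface. World frame = base frame: x ahead of the robot, y to its left, z up, the work surface at z = 0. Lengths are in m, angles in degrees, forces in N, time in s.
With the tool pointing down it reaches from about 0.4 to 0.925 m from the base axis. Payload 3.4 kg.
Tool frame: the origin (TCP) lies midway between the tips of the shut fingers; the grasp point (between the pads) lies 19 mm behind it (arm.tcp_to_grasp is the distance from the TCP to the grasp point, in m); z points along the fingers, x is the direction in which the jaws open and shut, and the axes are right-handed (so a half turn about z gives the same grasp; the last joint's range is limited). The gripper opens to 85 mm and grips with 20 to 120 N. Pads are 22 mm wide; open, the fingers measure 114 mm over their backs; the gripper's body (76 mm by 85 mm) begins 54 mm behind the grasp point. The pads swing forward as they close: fully open they stand 13 mm farther back than shut.
Start: joints at [61.622, 17.578, 86.31, -0, 76.112, -4.211], TCP at [0.235, 0.525, 0.231] pointing down, gripper open.
Joint ranges: [-179.03, 179.03], [-60, 130.46], [8.19, 133.38], [-81.62, 261.62], [5.75, 156.47], [-153.77, 153.77]. Speed limits (degrees/s): [147.25, 147.25, 180, 180, 180, 180].

## Interface

Orientations are given as a 3x3 rotation matrix whose columns are the frame's x, y, z axes.
In Python, from plant import arm gives the robot as it stands. The module is installed in compiled form; this text tells all that it offers.
- The arm moves only by the shell command python3 -m inch 'ROWS' [FORCE]. ROWS is a JSON object of lists of equal length, an entry for each row: "claw": the finger opening in m, from 0 to 0.0854; "linear": the shift along the tool's x, y, z in m, a list of three; "twist": the turn about the tool's z in degrees. In form: {"claw": [claw, ...], "linear": [[tx, ty, tz], ...], "twist": [twist, ...]}. A call has 1 to 8 rows; each row is the pose to reach, as a shift and turn from the pose commanded when the call began, along the tool's axes at that moment; what a row does not reach only later rows make up. A row lasts 1/12 s, in which the tool goes at most 41.7 mm and 7.16 degrees, less where a joint would pass 70% of its speed; a pose out of reach is approached as far as the arm can. A call with a gripper value outside its range is refused whole. The fingers move at their own pace and stop on an object; FORCE is the grip in N (left out, the last holds). Time passes only in rows, so rows that repeat a pose let the fingers close. It gives the time, the measured TCP pose, the force and the opening at its end, in the units of the state.
- arm.sense(): the state, without advancing time (a new reading comes with each control period).
- arm.camera(name): name is "scene" or "top"; returns (picture, depth): 400x640x3 uint8, red, green, blue; 400x640 float32, m along the optical axis (not along the pixel's ray), 0 where there is no reading.
- arm.camera_model(name): a dict with "vertical_fov" (degrees; the focal length in pixels is half the picture's height over the tangent of half this angle, whatever the lens; pixels are square), "cx", "cy" (the principal point, pixels), "k1" (the pictures are not rectified: a ray, as slopes to the right and down, at radius r is drawn at 1 + k1 r^2 times it, then the intrinsics apply), "R" (3x3) and "t" (3): a world point X has camera coordinates R X + t. Camera axes: x right, y down, z forward; pixel columns grow to the right and rows downward; lengths in m; the calibration is good to about 2 mm. A picture is of the moment at which its call begins. camera_model takes no time and is no camera call.
- arm.hand_in(): hands the job in, once; it reports no verdict.
Trained networks look in the newest picture that a camera, given by its name, has taken for a name from the list of things; names that differ only in an ending like _2 or _b are one class to them, and where a whole thing is asked for, a point or a joint stands for the part that bears it (a point fixed in the world has none). Each returns a list of dicts, best first, with "confidence" (0 to 1); they miss things now and then, are a little off and sometimes report something else, mostly with a low value. They report only what shows in the picture. A call takes as long as a camera call. They do not tell look-alikes from the thing itself.
- arm.outline_of(camera, thing): "mask" (400x640 bool, what is visible of it) and "bbox" ([left, top, width, height] in pixels, round what is visible of it).
The state is a dict: "clock": time; "qpos": joint angles; "qd": joint speeds; "joint_torque": joint torques, N m; "tcp_pos": TCP position; "orientation": TCP orientation; "contact_force": force on the tool from outside, world axes, zero at the start; "ft_torque": the same for the moment, N m; "grip_width": finger opening in m.
Only numpy, scipy, OpenCV 4.12 (cv2) and the standard library are available. Lean on these libraries where they do the work, as an engineer would, in place of code of your own. Each camera call takes 0.05 s, during which the arm holds its last target.

## Working session

There is one attempt and no reset: what is moved stays moved. The work goes in short steps, Python scripts to look and compute and a shell command to move; the robot and the scene stay as the last step left them, time stands still between calls to the robot, and variables do not carry over. Pictures are saved under pics/ and viewed, and the job is handed in when it is done.

```bash
mkdir -p pics
cat > h.py <<'E'
import numpy as np, cv2
from plant import arm
def K(m):
    f=200/np.tan(np.radians(m["vertical_fov"])/2); return np.array([[f,0,m["cx"]],[0,f,m["cy"]],[0,0,1.]])
def und(m,uv):
    # slopes with k1
    return cv2.undistortPoints(np.array(uv,float).reshape(-1,1,2),K(m),np.array([m["k1"],0,0,0,0.])).reshape(-1,2)
def pts(m,uv,d):
    s=und(m,uv); X=np.c_[s,np.ones(len(s))]*np.asarray(d,float).reshape(-1,1)
    return (X-np.array(m["t"]))@np.array(m["R"])
def proj(m,X):
    R=np.array(m["R"]);return cv2.projectPoints(np.array(X,float).reshape(-1,1,3),cv2.Rodrigues(R)[0],np.array(m["t"],float),K(m),np.array([m["k1"],0,0,0,0.]))[0].reshape(-1,2)
def save(n,p): cv2.imwrite("pics/"+n+".png",p[...,::-1])
E
python3 - <<'E'
from h import *
for c in ("scene","top"):
    p,d=arm.camera(c); save(c+"0",p); np.savez(c+"0.npz",p=p,d=d); m=arm.camera_model(c)
    print(c,m)
    for t in ("lid_centre","beaker_centre"):
        for o in arm.outline_of(c,t):
            mk=o["mask"]&(d>0); v,u=np.nonzero(mk)
            X=pts(m,np.c_[u,v],d[v,u]) if len(u) else np.zeros((1,3))
            print(c,t,round(o["confidence"],2),o["bbox"],np.median(X,0).round(3),np.percentile(X,[2,98],axis=0).round(3).tolist())
print(arm.sense()); print(arm.tcp_to_grasp)
E
```

```text
scene {'vertical_fov': 45.24497631908986, 'cx': 317.0945150812885, 'cy': 194.7775013708295, 'k1': -0.14285057948002794, 'R': array([[-0.31231485,  0.94982461, -0.01710666],
       [ 0.71742384,  0.22401816, -0.65963543],
       [-0.62270577, -0.21828667, -0.75139102]]), 't': array([ 0.23228587, -0.39350222,  1.643413  ])}
scene lid_centre 0.85 [247.0, 147.1, 18.5, 19.8] [ 0.578 -0.218  0.117] [[0.55, -0.243, 0.096], [0.595, -0.197, 0.122]]
scene lid_centre 0.67 [199.7, 189.6, 23.4, 16.0] [ 0.746 -0.264  0.118] [[0.72, -0.289, 0.099], [0.766, -0.245, 0.122]]
scene lid_centre 0.55 [246.1, 104.9, 20.5, 19.0] [ 0.421 -0.293  0.117] [[0.33, -0.368, 0.033], [0.438, -0.272, 0.122]]
scene beaker_centre 0.95 [257.9, 236.9, 27.2, 41.3] [ 0.822 -0.086  0.056] [[0.793, -0.115, 0.005], [0.856, -0.053, 0.088]]
scene beaker_centre 0.77 [280.4, 206.7, 23.7, 38.2] [ 0.719 -0.069  0.057] [[0.684, -0.098, 0.008], [0.747, -0.038, 0.089]]
top {'vertical_fov': 43.553451295762926, 'cx': 322.58357754542124, 'cy': 195.20117453117598, 'k1': -0.03356457302380605, 'R': array([[-0.02750549, -0.99954376,  0.01247
[... 852 characters left out ...]
4,
        7.61113854e+01, -4.20885636e+00]), 'qd': array([-0.10194527, -0.16445365, -0.08509742,  0.08552466, -0.07118633,
        0.02501371]), 'joint_torque': array([ 1.40651358e-03, -4.57067835e+01, -2.51813936e+01, -1.69627947e-04,
        8.44568771e-03, -5.28476548e-06]), 'tcp_pos': array([0.23529813, 0.52438649, 0.23095639]), 'orientation': array([[ 4.09406769e-01,  9.12351890e-01, -3.55564208e-04],
       [ 9.12351640e-01, -4.09406921e-01, -6.76513139e-04],
       [-7.62788489e-04, -4.74305296e-05, -9.99999708e-01]]), 'contact_force': array([-0.99934732,  0.43862178,  0.30461858]), 'ft_torque': array([ 0.00333565,  0.01121305, -0.02775164]), 'grip_width': 0.08562938396086682}
0.0187
```

Run:
```python
from h import *
for c,(x,y,w,h) in dict(scene=(170,80,160,220),top=(290,70,170,230)).items():
    p=np.load(c+"0.npz")["p"]; save(c+"_full",p)
    save(c+"_crop",cv2.resize(p[y:y+h,x:x+w],None,fx=2.6,fy=2.6,interpolation=cv2.INTER_CUBIC))
```

```text
(no output)
```

View pics/scene0.png

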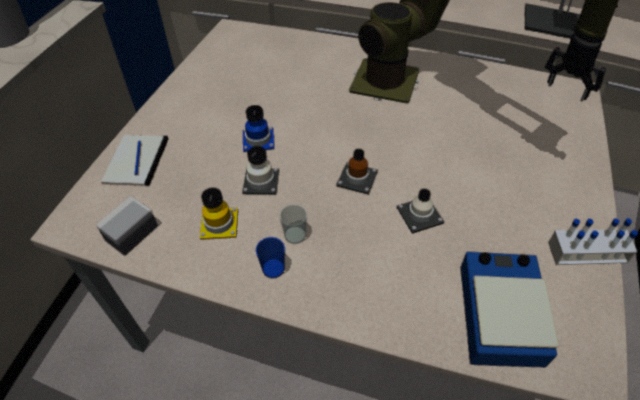

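View pics/top0.png

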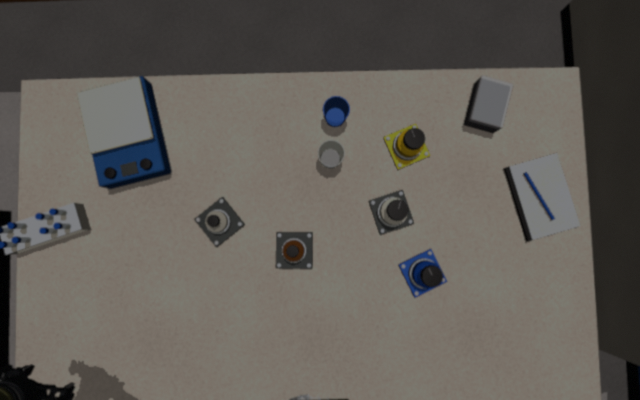

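```bash
sleep 1
```

```text
(no output)
```

View pics/scene_crop.png

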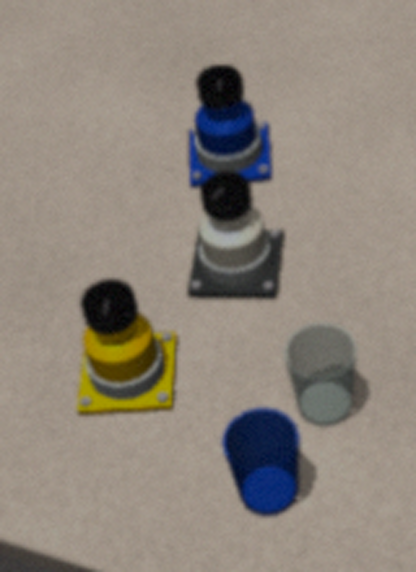

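View pics/top_crop.png

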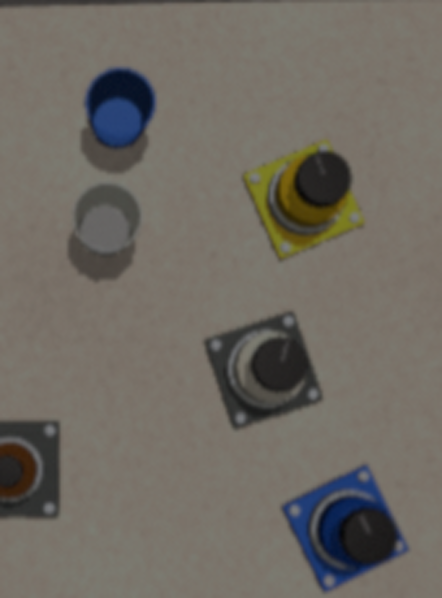

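The white jar's lid is at scene (257,157) and top (397,209). These could be mistaken for it:
- **Blue jar's black lid:** scene (256,114), top (431,276).
- **Yellow jar's black lid:** scene (212,197), top (414,138).
- **Slim bottle caps:** scene (359,155) and (424,196).

I'm choosing the lid on the white jar, and the crops show its white body and black stand. The clear beaker is at scene (294,224), with a blue look-alike at (271,257). Next I'll fit the lid from both views.

```bash
cat > fit.py <<'E'
from h import *
from scipy.optimize import least_squares
def fit(obs):
    a=np.linspace(0,2*np.pi,60)
    def sil(c,z):
        ring=np.c_[.025*np.cos(a),.025*np.sin(a),0*a]
        return np.r_[ring+[c[0],c[1],c[2]+.012],ring+[c[0],c[1],c[2]-.012]]
    def res(c):
        r=[]
        for m,bb in obs:
            q=proj(m,sil(c,0)); lo,hi=q.min(0),q.max(0)
            r+=[lo[0]-bb[0],lo[1]-bb[1],hi[0]-bb[0]-bb[2],hi[1]-bb[1]-bb[3]]
        return r
    s=least_squares(res,[.565,-.22,.105],loss="soft_l1"); return s.x,np.array(res(s.x))
E
python3 - <<'E'
from fit import *
obs=[]
for c,u in(("scene",(257,157)),("top",(397,209))):
    m=arm.camera_model(c); z=np.load(c+"0.npz");p,d=z["p"],z["d"]
    o=[o for o in arm.outline_of(c,"lid_centre") if abs(o["bbox"][0]+o["bbox"][2]/2-u[0])<8 and abs(o["bbox"][1]+o["bbox"][3]/2-u[1])<10][0]
    obs.append((m,o["bbox"])); mk=o["mask"]
    v,uu=np.nonzero(mk&(d>0)); X=pts(m,np.c_[uu,v],d[v,uu]); t=X[X[:,2]>.113]
    print(c,o["bbox"],len(t),"top face mean",t.mean(0).round(4),"mid",((t.max(0)+t.min(0))/2).round(4))
    print(fit([(m,o["bbox"])]))
x,r=fit(obs); print(x.round(4),r.round(1))
print(arm.sense()["clock"])
for dx in ():pass
s=arm.sense(); R=s["orientation"]; print("tool shift to lid",(R.T@(x-s["tcp_pos"])).round(4))
E
```

```text
scene [247.0, 147.1, 18.5, 19.8] 220 top face mean [ 0.573  -0.2209  0.1183] mid [ 0.5701 -0.2216  0.1184]
(array([ 0.5421133 , -0.23986973,  0.06829037]), array([-0.35329229,  0.36096856,  0.35787063, -0.35581989]))
top [384.3, 200.7, 22.1, 19.8] 311 top face mean [ 0.5682 -0.2243  0.1167] mid [ 0.5683 -0.2247  0.1182]
(array([ 0.56988704, -0.2300054 ,  0.04818988]), array([ 0.32827633, -0.33905874, -0.32185178,  0.34517141]))
[ 0.5681 -0.2232  0.097 ] [ 0.1  0.1  1.4  0.   0.3 -1.   0.5  0.5]
0.4
tool shift to lid [-0.5459  0.6097  0.1343]
```

```bash
python3 -m inch '{"claw":[0.085,0.085,0.085,0.085,0.085,0.085,0.085,0.085],"linear":[[-0.01,0.011,0],[-0.033,0.037,0],[-0.058,0.065,0],[-0.083,0.093,0],[-0.108,0.121,0],[-0.133,0.149,0],[-0.158,0.177,0],[-0.183,0.205,0]],"twist":[0,0,0,0,0,0,0,0]}' 40
python3 -m inch '{"claw":[0.085,0.085,0.085,0.085,0.085,0.085,0.085,0.085],"linear":[[-0.025,0.028,0],[-0.05,0.056,0],[-0.075,0.084,0],[-0.1,0.112,0],[-0.125,0.14,0],[-0.15,0.168,0],[-0.175,0.196,0],[-0.195,0.218,0]],"twist":[0,0,0,0,0,0,0,0]}'
python3 - <<'E'
from h import *
s=arm.sense();print(s["qpos"].round(1),s["tcp_pos"].round(4));print((s["orientation"].T@(np.array([.5695,-.2235,.105])-s["tcp_pos"])).round(4))
E
```

```text
clock: 1.07
tcp_pos: [0.3476, 0.2712, 0.2315]
orientation: [[0.409, 0.913, 0.0], [0.913, -0.409, -0.0], [-0.0, 0.001, -1.0]]
contact_force: [1.2, 0.4, 0.9]
grip_width: 0.085
clock: 1.73
tcp_pos: [0.4669, 0.0033, 0.2316]
orientation: [[0.411, 0.912, 0.001], [0.912, -0.411, -0.001], [-0.001, 0.001, -1.0]]
contact_force: [-0.2, 0.4, 0.3]
grip_width: 0.0851
[ -4.7   8.9  98.5  -0.1  72.6 -70.5] [0.4669 0.0033 0.2316]
[-0.1646  0.1865  0.1269]
```

```bash
python3 -m inch '{"claw":[0.085,0.085,0.085,0.085,0.085,0.085,0.085,0.085],"linear":[[-0.025,0.028,0],[-0.05,0.056,0],[-0.075,0.084,0.01],[-0.1,0.112,0.02],[-0.125,0.14,0.025],[-0.148,0.168,0.03],[-0.162,0.183,0.03],[-0.165,0.187,0.03]],"twist":[0,0,0,0,0,0,0,0]}'
python3 -m inch '{"claw":[0.085,0.085,0.085,0.085,0.085,0.085,0.085,0.085],"linear":[[0,0,0],[0,0,0],[0,0,0],[0,0,0],[0,0,0],[0,0,0],[0,0,0],[0,0,0]],"twist":[-7,-14,-21,-28,-35,-42,-49,-55]}'
python3 - <<'E'
from h import *
s=arm.sense();print(s["qpos"].round(1),s["tcp_pos"].round(4));print((s["orientation"].T@(np.array([.5695,-.2235,.105])-s["tcp_pos"])).round(4))
for c,w in (("scene",(190,60,130,120)),("top",(330,140,130,120))):
    p,d=arm.camera(c);np.savez(c+"1.npz",p=p,d=d);x,y,ww,h=w
    save(c+"1",cv2.resize(p[y:y+h,x:x+ww],None,fx=4,fy=4,interpolation=cv2.INTER_CUBIC))
E
```

```text
clock: 2.4
tcp_pos: [0.5703, -0.2251, 0.2006]
orientation: [[0.412, 0.911, 0.0], [0.911, -0.412, -0.002], [-0.002, 0.001, -1.0]]
contact_force: [1.0, -0.3, 0.0]
grip_width: 0.0851
clock: 3.07
tcp_pos: [0.5686, -0.2198, 0.2016]
orientation: [[-0.518, 0.855, -0.001], [0.855, 0.518, 0.0], [0.001, -0.0, -1.0]]
contact_force: [-0.4, 0.1, 0.0]
grip_width: 0.0848
[ -25.1   21.6   84.5    0.    74.  -146.3] [ 0.5686 -0.2198  0.2016]
[-0.0037 -0.0011  0.0966]
```

View pics/scene1.png

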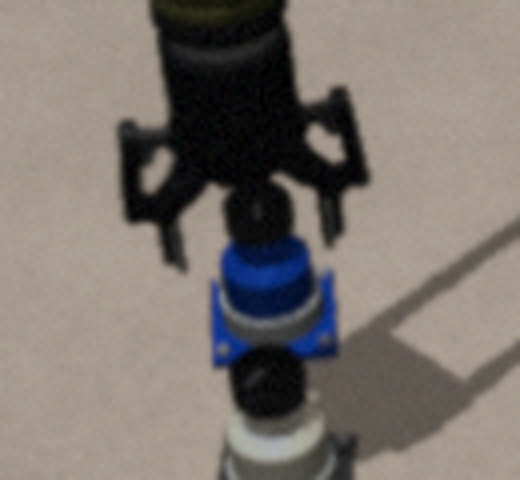

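View pics/top1.png

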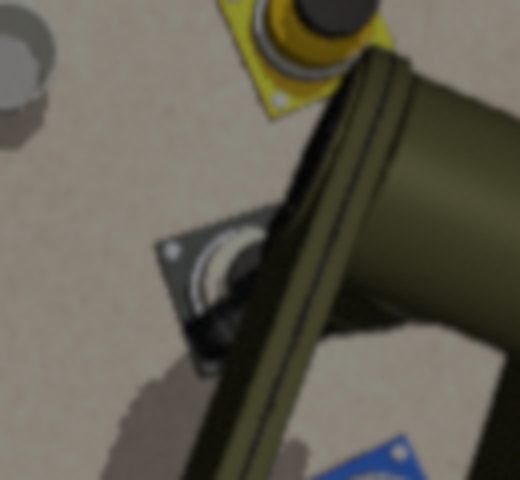

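Run:
```python
from h import *
s=arm.sense();t=s["tcp_pos"];print(t.round(4),s["qpos"].round(1)[[0,5]]);print((s["orientation"].T@(np.array([.5695,-.2235,.105])-t)).round(4))
m=arm.camera_model("scene");ux=s["orientation"][:,0]
print(proj(m,[t+[0,0,.013]+ux*.0425,t+[0,0,.013]-ux*.0425]).round(1))
```

```text
[ 0.5687 -0.2199  0.2016] [ -25.1 -146. ]
[-0.0036 -0.0011  0.0966]
[[270.1 120.5]
 [236.  126.1]]
```

```bash
python3 -m inch '{"claw":[0.085,0.085,0.085,0.085,0.085,0.085,0.085,0.085],"linear":[[-0.0035,-0.001,0.015],[-0.0035,-0.001,0.035],[-0.0035,-0.001,0.055],[-0.0035,-0.001,0.075],[-0.0035,-0.001,0.095],[-0.0035,-0.001,0.11],[-0.0035,-0.001,0.116],[-0.0035,-0.001,0.116]],"twist":[0,0,0,0,0,0,0,0]}'
python3 -m inch '{"claw":[0.075,0.065,0.055,0.045,0.045,0.045,0.045,0.045],"linear":[[0,0,0],[0,0,0],[0,0,0],[0,0,0],[0,0,0],[0,0,0],[0,0,0],[0,0,0]],"twist":[0,0,0,0,0,0,0,0]}' 40
python3 - <<'E'
from h import *
s=arm.sense();print(s["qpos"].round(1),s["tcp_pos"].round(4),s["contact_force"].round(1),s["ft_torque"].round(2),s["grip_width"])
p,d=arm.camera("scene");x,y,w,h=200,80,110,130
save("scene2",cv2.resize(p[y:y+h,x:x+w],None,fx=4,fy=4,interpolation=cv2.INTER_CUBIC))
E
```

```text
clock: 3.83
tcp_pos: [0.569, -0.2232, 0.0838]
orientation: [[-0.511, 0.86, -0.003], [0.86, 0.511, 0.002], [0.003, -0.002, -1.0]]
contact_force: [0.9, 0.5, -0.7]
grip_width: 0.085
clock: 4.5
tcp_pos: [0.5707, -0.2234, 0.087]
orientation: [[-0.512, 0.859, 0.001], [0.859, 0.512, 0.001], [-0.0, 0.001, -1.0]]
contact_force: [-1.6, 3.1, 4.6]
grip_width: 0.0491
[-2.540e+01  2.820e+01  9.190e+01  1.000e-01  5.980e+01 -1.462e+02] [ 0.5707 -0.2234  0.087 ] [-1.6  3.1  4.6] [ 0.4   0.22 -0.08] 0.04912039821771015
```

View pics/scene2.png

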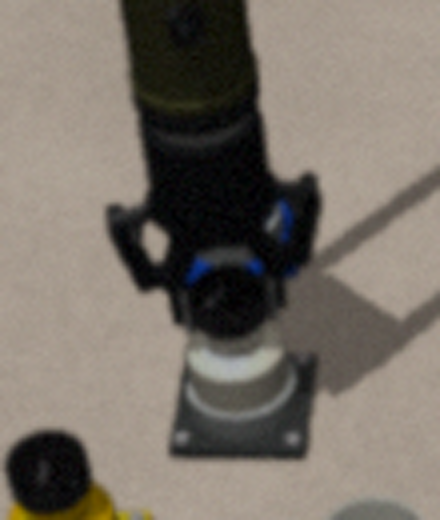

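The picture shows the jaws on either side of the white jar's lid, at crop (230,300) or scene (257,155). The gripper reads 49 mm and the contact force is small, so I'll start turning clockwise, which is +twist.

```bash
python3 -m inch '{"claw":[0.045,0.045,0.045,0.045,0.045,0.045,0.045,0.045],"linear":[[0,0,0.0002],[0,0,0.0005],[0,0,0.0007],[0,0,0.0009],[0,0,0.0012],[0,0,0.0014],[0,0,0.0016],[0,0,0.0019]],"twist":[7,14,21,28,35,42,49,56]}'
python3 - <<'E'
from h import *
s=arm.sense();print(s["qpos"].round(1),s["tcp_pos"].round(4),s["contact_force"].round(1),s["ft_torque"].round(2),s["grip_width"])
p,d=arm.camera("scene");x,y,w,h=200,80,110,130
save("scene3",cv2.resize(p[y:y+h,x:x+w],None,fx=4,fy=4,interpolation=cv2.INTER_CUBIC))
E
```

```text
clock: 5.22
tcp_pos: [0.5708, -0.2236, 0.0851]
orientation: [[0.431, 0.902, 0.001], [0.902, -0.431, 0.0], [0.001, 0.001, -1.0]]
contact_force: [-2.1, 1.5, 6.3]
grip_width: 0.0489
[-25.4  28.3  92.    0.   59.6 -89.9] [ 0.5708 -0.2236  0.0851] [-2.1  1.5  6.3] [0.37 0.28 0.14] 0.04889053876401961
```

View pics/scene3.png

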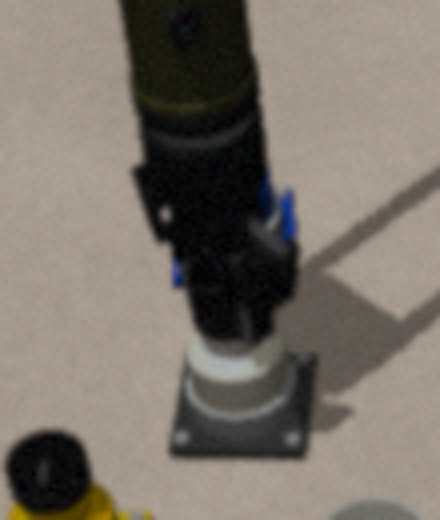

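The jaws have turned 56° and are still on the lid, with a steady width and small forces. I'll continue.

```bash
M='x'; 
python3 -m inch '{"claw":[0.045,0.045,0.045,0.045,0.045,0.045,0.045,0.045],"linear":[[0,0,0.0002],[0,0,0.0005],[0,0,0.0007],[0,0,0.0009],[0,0,0.0012],[0,0,0.0014],[0,0,0.0016],[0,0,0.0019]],"twist":[7,14,21,28,35,42,49,56]}'
python3 -m inch '{"claw":[0.045,0.045,0.045,0.045,0.045,0.045,0.045,0.045],"linear":[[0,0,0.0002],[0,0,0.0005],[0,0,0.0007],[0,0,0.0009],[0,0,0.0012],[0,0,0.0014],[0,0,0.0016],[0,0,0.0019]],"twist":[7,14,21,28,35,42,49,56]}'
python3 - <<'E'
from h import *
s=arm.sense();print(s["qpos"].round(1),s["tcp_pos"].round(4),s["contact_force"].round(1),s["ft_torque"].round(2),s["grip_width"])
E
```

```text
clock: 5.93
tcp_pos: [0.5706, -0.2238, 0.0832]
orientation: [[0.989, 0.148, 0.001], [0.148, -0.989, -0.0], [0.001, 0.0, -1.0]]
contact_force: [-1.8, 1.3, 7.4]
grip_width: 0.0491
clock: 6.6
tcp_pos: [0.5703, -0.2237, 0.0813]
orientation: [[0.675, -0.737, 0.0], [-0.737, -0.675, 0.0], [0.0, -0.0, -1.0]]
contact_force: [-3.0, 2.2, 7.7]
grip_width: 0.0489
[-25.4  28.6  92.3   0.   59.1  22.1] [ 0.5703 -0.2237  0.0813] [-3.   2.2  7.7] [0.36 0.46 0.06] 0.0489481278436124
```

```bash
python3 -m inch '{"claw":[0.045,0.045,0.045,0.045,0.045,0.045,0.045,0.045],"linear":[[0,0,0.0002],[0,0,0.0005],[0,0,0.0007],[0,0,0.0009],[0,0,0.0012],[0,0,0.0014],[0,0,0.0016],[0,0,0.0019]],"twist":[7,14,21,28,35,42,49,56]}'
python3 -m inch '{"claw":[0.045,0.045,0.045,0.045],"linear":[[0,0,0.0002],[0,0,0.0005],[0,0,0.0007],[0,0,0.0009]],"twist":[7,14,21,28]}'
python3 - <<'E'
from h import *
s=arm.sense();print(s["qpos"].round(1),s["tcp_pos"].round(4),s["contact_force"].round(1),s["ft_torque"].round(2),s["grip_width"])
E
```

```text
clock: 7.27
tcp_pos: [0.5703, -0.2234, 0.0795]
orientation: [[-0.234, -0.972, 0.0], [-0.972, 0.234, 0.0], [-0.001, -0.0, -1.0]]
contact_force: [-3.3, 3.0, 8.2]
grip_width: 0.0488
clock: 7.6
tcp_pos: [0.5704, -0.2233, 0.0786]
orientation: [[-0.663, -0.749, 0.0], [-0.749, 0.663, 0.001], [-0.001, 0.0, -1.0]]
contact_force: [-2.2, 3.0, 7.1]
grip_width: 0.0489
[-25.4  28.8  92.4   0.   58.8 106.1] [ 0.5704 -0.2233  0.0786] [-2.2  3.   7.1] [0.45 0.38 0.07] 0.04888274268465241
```

```bash
python3 -m inch '{"claw":[0.045,0.045,0.045,0.045],"linear":[[0,0,0.0002],[0,0,0.0003],[0,0,0.0005],[0,0,0.0007]],"twist":[5,10,15,20]}'
python3 -c "
from h import *
s=arm.sense();print(s['qpos'].round(1),s['contact_force'].round(1),s['ft_torque'].round(2),s['joint_torque'].round(2))"
python3 -m inch '{"claw":[0.045,0.045,0.045,0.045],"linear":[[0,0,0.0002],[0,0,0.0003],[0,0,0.0005],[0,0,0.0007]],"twist":[5,10,15,20]}'
python3 -c "
from h import *
s=arm.sense();print(s['qpos'].round(1),s['contact_force'].round(1),s['ft_torque'].round(2),s['joint_torque'].round(2))"
```

```text
clock: 7.93
tcp_pos: [0.5704, -0.2233, 0.0779]
orientation: [[-0.878, -0.478, 0.001], [-0.478, 0.878, 0.001], [-0.001, 0.0, -1.0]]
contact_force: [-1.8, 3.7, 6.9]
grip_width: 0.0489
[-2.54e+01  2.88e+01  9.25e+01  1.00e-01  5.87e+01  1.26e+02] [-1.8  3.7  6.9] [0.5  0.42 0.11] [ -1.32 -48.66 -20.27  -0.48  -1.32  -1.01]
clock: 8.27
tcp_pos: [0.5706, -0.224, 0.0774]
orientation: [[-0.988, -0.152, 0.001], [-0.152, 0.988, -0.001], [-0.001, -0.001, -1.0]]
contact_force: [-3.5, -0.9, 7.1]
grip_width: 0.0487
[-2.540e+01  2.890e+01  9.250e+01 -1.000e-01  5.860e+01  1.459e+02] [-3.5 -0.9  7.1] [-0.78  0.51  1.35] [  0.73 -48.72 -18.87   1.93  -0.51   0.44]
```

The moment about the vertical axis jumped from 0.1 to 1.35 N m, which looks like the stop. I'll release, turn back, regrip and test it.

```bash
python3 -m inch '{"claw":[0.055,0.065,0.07,0.07,0.07],"linear":[[0,0,0],[0,0,0],[0,0,0],[0,0,0],[0,0,0]],"twist":[0,0,0,0,0]}'
python3 -m inch '{"claw":[0.07,0.07,0.07,0.07,0.07,0.07,0.07,0.07],"linear":[[0,0,0],[0,0,0],[0,0,0],[0,0,0],[0,0,0],[0,0,0],[0,0,0],[0,0,0]],"twist":[-7,-14,-21,-28,-35,-42,-49,-56]}'
python3 -m inch '{"claw":[0.06,0.05,0.045,0.045,0.045,0.045,0.045],"linear":[[0,0,0],[0,0,0],[0,0,0],[0,0,0],[0,0,0],[0,0,0],[0,0,0]],"twist":[0,0,0,0,0,0,0]}' 40
python3 -c "
from h import *
s=arm.sense();print(s['qpos'].round(1),s['contact_force'].round(1),s['ft_torque'].round(2),s['joint_torque'].round(2))"
python3 -m inch '{"claw":[0.045,0.045],"linear":[[0,0,0],[0,0,0]],"twist":[4,8]}'
python3 -c "
from h import *
s=arm.sense();print(s['qpos'].round(1),s['contact_force'].round(1),s['ft_torque'].round(2),s['joint_torque'].round(2))"
```

```text
clock: 8.68
tcp_pos: [0.5707, -0.2241, 0.0753]
orientation: [[-0.988, -0.154, 0.0], [-0.154, 0.988, 0.0], [-0.0, 0.0, -1.0]]
contact_force: [-0.7, -0.6, -0.2]
grip_width: 0.0704
clock: 9.35
tcp_pos: [0.5706, -0.224, 0.0752]
orientation: [[-0.419, -0.908, -0.0], [-0.908, 0.419, 0.0], [-0.0, 0.0, -1.0]]
contact_force: [0.4, -0.2, 0.1]
grip_width: 0.0702
clock: 9.93
tcp_pos: [0.5708, -0.2236, 0.0755]
orientation: [[-0.426, -0.905, 0.0], [-0.905, 0.426, 0.001], [-0.001, -0.0, -1.0]]
contact_force: [1.2, 4.1, 2.4]
grip_width: 0.049
[-25.4  29.   92.5   0.   58.5  89.8] [1.2 4.1 2.4] [ 0.5  -0.09 -0.06] [ -1.97 -51.27 -19.66  -1.07  -0.31  -0.08]
clock: 10.1
tcp_pos: [0.5693, -0.2228, 0.0754]
orientation: [[-0.547, -0.837, -0.003], [-0.837, 0.547, 0.001], [0.0, 0.003, -1.0]]
contact_force: [-1.7, 5.5, 4.7]
grip_width: 0.0493
[-25.3  29.   92.6   0.   58.6  97.8] [-1.7  5.5  4.7] [0.98 0.21 1.17] [ -3.73 -49.96 -20.07  -0.71  -1.01   0.18]
```

The moment went to 1.2 N m within 8°, so the lid is against its stop. I'll press a few degrees more, then let go, rise and look.

```bash
python3 -m inch '{"claw":[0.045,0.045,0.045],"linear":[[0,0,0],[0,0,0],[0,0,0]],"twist":[3,6,6]}'
python3 -c "
from h import *
s=arm.sense();print(s['qpos'].round(1),s['contact_force'].round(1),s['ft_torque'].round(2))"
python3 -m inch '{"claw":[0.055,0.065,0.075,0.085,0.085,0.085],"linear":[[0,0,0],[0,0,0],[0,0,0],[0,0,0],[0,0,0],[0,0,0]],"twist":[0,0,0,0,0,0]}'
python3 -m inch '{"claw":[0.085,0.085,0.085,0.085,0.085,0.085,0.085,0.085],"linear":[[0,0,-0.01],[0,0,-0.03],[0,0,-0.055],[0,0,-0.085],[0,0,-0.115],[0,0,-0.14],[0,0,-0.15],[0,0,-0.15]],"twist":[0,0,0,0,0,0,0,0]}'
python3 -c "
from h import *
s=arm.sense();print((s['orientation'].T@np.array([-.06,.22,0])).round(3))"
```

```text
clock: 10.35
tcp_pos: [0.5699, -0.2231, 0.0753]
orientation: [[-0.63, -0.776, -0.002], [-0.776, 0.63, 0.001], [0.001, 0.002, -1.0]]
contact_force: [-0.0, 4.6, 3.7]
grip_width: 0.049
[-25.3  29.   92.6  -0.   58.5 103.8] [-0.   4.6  3.7] [0.77 0.14 1.  ]
clock: 10.85
tcp_pos: [0.5706, -0.2244, 0.0753]
orientation: [[-0.632, -0.775, 0.0], [-0.775, 0.632, -0.0], [0.0, -0.0, -1.0]]
contact_force: [0.4, -0.3, -0.3]
grip_width: 0.0854
clock: 11.52
tcp_pos: [0.5724, -0.2249, 0.2293]
orientation: [[-0.632, -0.775, 0.007], [-0.775, 0.632, -0.003], [-0.002, -0.007, -1.0]]
contact_force: [-0.0, -0.2, -0.3]
grip_width: 0.085
[-0.133  0.185 -0.001]
```

Next I'll move aside so the top camera sees the lid.

```bash
python3 -m inch '{"claw":[0.085,0.085,0.085,0.085,0.085,0.085,0.085,0.085],"linear":[[-0.015,0.02,0],[-0.033,0.046,0],[-0.052,0.072,0],[-0.071,0.098,0],[-0.09,0.124,0],[-0.11,0.152,0],[-0.128,0.178,0],[-0.133,0.185,0]],"twist":[0,0,0,0,0,0,0,0]}'
cat > look.py <<'E'
from fit import *
import sys
n=sys.argv[1]
for c,u,w in(("scene",(257,160),(200,100,130,160)),("top",(397,209),(300,70,150,220))):
    p,d=arm.camera(c); m=arm.camera_model(c); x,y,ww,h=w
    save(c+n,cv2.resize(p[y:y+h,x:x+ww],None,fx=2.7,fy=2.7,interpolation=cv2.INTER_CUBIC))
    for o in arm.outline_of(c,"lid_centre"):
        v,uu=np.nonzero(o["mask"]&(d>0)); X=pts(m,np.c_[uu,v],d[v,uu]); zt=np.percentile(X[:,2],90); t=X[X[:,2]>zt-.004]
        print(c,"lid",np.round(o["bbox"],0),round(o["confidence"],2),"top",t.mean(0).round(4))
    for o in arm.outline_of(c,"beaker_centre"): print(c,"beaker",np.round(o["bbox"],1),round(o["confidence"],2))
E
python3 look.py 4
```

```text
clock: 12.18
tcp_pos: [0.5076, -0.0002, 0.2233]
orientation: [[-0.63, -0.777, -0.006], [-0.777, 0.63, 0.003], [0.002, 0.006, -1.0]]
contact_force: [-0.7, -0.4, 0.3]
grip_width: 0.0846
scene lid [200. 189.  23.  18.] 0.85 top [ 0.7418 -0.2679  0.1196]
scene lid [249. 148.  19.  20.] 0.83 top [ 0.5719 -0.2211  0.1095]
scene lid [246. 106.  20.  16.] 0.51 top [ 0.414  -0.2949  0.1194]
scene beaker [280.5 205.5  25.9  38.3] 0.87
scene beaker [256.2 234.9  30.3  42.8] 0.66
scene beaker [246.3 147.3  20.8  21.8] 0.49
top lid [384. 199.  20.  23.] 0.82 top [ 0.5681 -0.2239  0.108 ]
top lid [403. 128.  25.  24.] 0.79 top [ 0.7384 -0.2711  0.119 ]
top lid [420. 265.  24.  24.] 0.67 top [ 0.4115 -0.3004  0.1191]
top beaker [316.1 139.3  31.5  31.2] 0.77
top beaker [324.1  94.7  25.   32.3] 0.59
```

View pics/scene4.png

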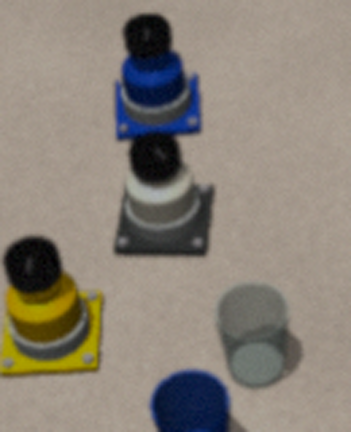

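View pics/top4.png

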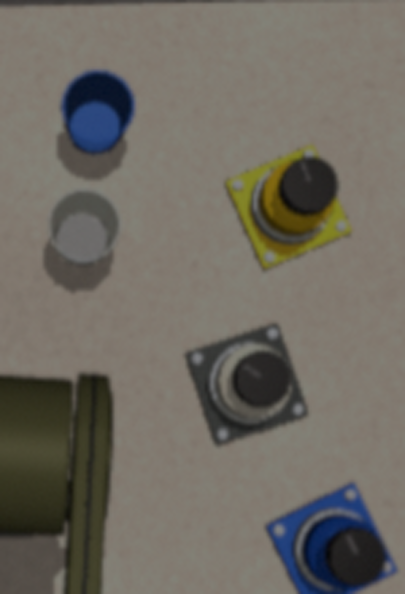

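From above, the lid's line has turned by about 290° and its top has dropped about 9 mm. In the scene picture, no neck shows beneath the lid at crop (155,160). The beaker, at scene (293,224), hasn't moved, and the gripper is clear of everything.

```bash
python3 -c "
from h import *
print(arm.hand_in())"
```

```text
the job is handed in; nothing more can be done
None
```

The white jar's lid is screwed down against its stop and released, and I handed the job in at about 12.5 s of the 58 s allowed.

**What I did:** I gripped the lid at 40 N and turned it clockwise about 290° in one wrist stroke, lowering the gripper as the lid sank. I then let go, turned back, regripped to test the stop, and let go again.

**Last checks:**
- **Stop:** The turning moment stayed near 0.1 N m through the stroke and jumped to 1.35 N m at its end. After regripping, it reached 1.2 N m within 8°.
- **Line on the lid:** By eye from the top camera, it had turned about 293° (5.1 rad), which matches the wrist stroke.
- **Height:** The lid top fell 8.7–8.8 mm by depth, where 5.1 rad should give about 9.7 mm. It ended at 108–109.5 mm, against 107 mm for fully home. Both gaps are roughly within the 2 mm calibration, but they don't match exactly.
- **Beaker:** It showed within about 2 pixels of its starting place in both cameras, and upright.
- **Robot:** The gripper was open, raised and touching nothing.

**Disagreement:** The first two-view fit from the outlines put the lid centre at 97 mm, too low. I used the depth reading of about 105 mm instead, and the grasp confirmed it.

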